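Bolt the cell test chamber and start the test

TASK

The pouch cell is lying ready in the test chamber. Push the chamber's lid fully down, slide the barrel bolt all the way across through the keeper on the lid and turn its handle down into the notch so that it cannot slide back; only once it is bolted, turn the key clockwise past run all the way to start and let it spring back to run. Leave everything else on the bench as it stands.

Things in the scene. Friction and masses are not known exactly. Their poses are not given: they have to be found in the camera images.
- test_chamber: Grey box fixed to the bench, 220 mm deep (x, to the back) by 300 mm wide (y, to the left); origin at the centre of its underside. Right of y = 30 mm: a well with a pouch cell under a window lid. Left of it: a deck 100 mm high with the barrel bolt along its front edge; behind that (x from 5 mm) a console rising to 184 mm, whose face slopes 40 degrees from level and carries the key.
- lid (a joint): Lid angle, rad: 0 is shut, grows as the front edge comes up (at most 1.3). The hinge is stiff: the lid stays where it is left and a light push of 1 to 2 N at the front edge moves it down.
- lid_front (a point): Point on top of the lid, in the middle of the front bar of its steel frame (bar 22 mm wide, 177 mm long): a place to push on. 203 mm in front of the hinge line and 5 mm above it when shut (102 mm above the bench). Moves and tilts with the lid. A lip 70 mm wide sticks out 13 mm in front of the bar.
- lid_hinge (a point): Point on the lid's hinge line, which runs along the chamber's y axis, 97 mm above the bench, straight behind lid_front.
- bolt (a joint): How far the bolt has slid, m: 0 drawn back, 0.036 fully across. It slides to the chamber's -y (right, towards the lid) with about 2 N, only while the handle stands up (handle under about 0.75 rad). The 12 mm rod lies along y, its axis 115 mm above the bench, and goes through the keeper staple on the lid if the lid is shut.
- bolt_handle (a joint): Angle of the bolt's handle about the rod, rad: 0 straight up, 1.5 all the way down to the front, level. A steel lip 20 mm in front of the rod's axis and 16 mm higher than it holds the handle up except at the notch. It turns freely, stays where left up to about 0.5 rad, and beyond drops by its own weight, onto the lip or into the notch.
- bolt_knob (a point): Centre of the steel ball, 18 mm in diameter, at the end of the bolt's handle, 55 mm from the rod's axis (the stem is 8 mm thick). It moves with the handle.
- bolt_axis (a point): Point on the rod's axis at the foot of the handle; slides with the bolt and does not turn with the handle.
- keeper_notch (a point): Centre of the notch, 13 mm wide, in the steel lip into which the handle's stem comes down, level with the rod's axis, at the place of the handle when the bolt is fully across.
- key_head (a point): Centre of the key's black head: 10 mm thick (y), 28 mm wide (x, up the slope when off), 24 mm along z, the key's axis, which points out of the sloping face and leans 40 degrees from vertical to the front. The centre stands 34 mm off the face; a steel collar, 31 mm across and 9 mm high, is on the face below it.
- key (a joint): Key angle, rad, growing clockwise as seen looking at the face: 0 off (round dot), 0.6 run (one bar), 1.2 start (two bars) where it stops. Off to run turns easily and stays (0.03 N m); from run to start a spring pushes back with up to 0.2 N m and returns it to run when let go.
- swab_tub: Bystander: tub of cotton swabs, 68 mm wide, 86 mm high, left of the chamber; origin at the centre of its underside.
- resistor: Bystander: black standard resistor block with two binding posts, 46x66x48 mm, right of the chamber; origin at the centre of its underside.
- screwdriver: Bystander: small screwdriver, 176 mm long, lying in front of the chamber; origin at the centre of the underside.
- vial_a: Bystander: sample vial with black cap, 24 mm wide, 60 mm high, left of the chamber; origin at the centre of its underside.
- vial_b: Bystander: sample vial with white cap, 24 mm wide, 60 mm high, left of the chamber; origin at the centre of its underside.
- caliper: Bystander: caliper, 225 mm long, lying on the left; origin at the centre of its underside.
- cell_flat_2: Bystander: pouch cell, 120x150x9 mm, lying flat on the right; origin at the centre of its underside.
- esd_brush: Bystander: dust brush with wooden handle, 183 mm long, lying on the right; origin at the centre of its underside.

How it is judged:
By the outcome, as a careful person would: the job done as asked, in the order asked, and still so for the second after the job is handed in, with the robot touching nothing.
It also fails if it takes over 58 s, if anything falls off the work surface, if the arm or the gripper's body presses on something with over 40 N, if the wrist force passes 120 N, or if a joint passes its speed limit or range.

ROBOT

A 6-joint arm with a two-finger parallel gripper is mounted at the origin on a cart in front of the work surface, level with it; the furniture and walls round the work are solid. World frame = base frame: x ahead of the robot, y to its left, z up, the work surface at z = 0. Lengths are in m, angles in rad, forces in N, time in s.
With the tool pointing down it reaches from about 0.325 to 0.75 m from the base axis. Payload 7.6 kg.
Tool frame: the origin (TCP) lies between the finger pads; the fingertips stand env.tip_extent ahead of it and the grasp point (between the pads) lies 3 mm ahead of it (env.tip_extent is the distance from the TCP to the fingertips, in m); z points along the fingers, y is the line along which they close (so a half turn about z gives the same grasp; the last joint's range is limited). The gripper opens to 85 mm and grips with 20 to 120 N. Pads are 22 mm wide; open, the fingers measure 114 mm over their backs; the gripper's body (76 mm by 85 mm) begins 54 mm behind the grasp point. The pads swing forward as they close: fully open they stand 13 mm farther back than shut.
Start: joints at [1.216, 0.052, 1.401, -0, 1.689, -0.07], TCP at [0.147, 0.504, 0.253] pointing down, gripper open.
Joint ranges: [-2.9, 2.9], [-0.91, 2.17], [0.12, 2.37], [-1.06, 4.2], [0.26, 2.73], [-2.93, 2.93]. Speed limits (rad/s): [2.57, 2.57, 3.01, 3.14, 3.14, 3.14].

INTERFACE

Orientations are given as a unit quaternion [x, y, z, w].
In Python, from bench import env gives the robot as it stands.
- The arm moves only by the tool send_rows, never from a script. Its argument "commands" is a list of rows, each an object with "translation": the shift along the world's x, y, z in m, a list of three; "turn": the turn, a rotation vector about the world's x, y, z in rad, a list of three; "hand": the finger opening in m, from 0 to 0.0854. A call has 1 to 20 rows; each row shifts and turns the commanded pose from where the row before left it; what a row does not reach is not made up. A row lasts 1/8 s, in which the tool goes at most 62.5 mm and 10.7 degrees, less where a joint would pass 70% of its speed; a pose out of reach is approached as far as the arm can. A call with a gripper value outside its range is refused whole. The fingers move at their own pace and stop on an object; "newtons" is the grip in N (left out, the last holds). Time passes only in rows, so rows that do not move let the fingers close. It gives the time, the measured TCP pose, the force, the opening and the grip force at its end, in the units of the state.
- env.sense(): the state, without advancing time (a new reading comes with each control period).
- env.get_image(name): name is "scene" or "top"; returns the picture (384x512x3 uint8, red, green, blue); there is no depth.
- env.camera_info(name): a dict with "vfov" (degrees; the focal length in pixels is half the picture's height over the tangent of half this angle, whatever the lens; pixels are square), "cx", "cy" (the principal point, pixels), "position" and "orientation" of the camera in the world. Camera axes: x right, y down, z forward; pixel columns grow to the right and rows downward; lengths in m; the calibration is good to about 2 mm. A picture is of the moment at which its call begins. camera_info takes no time and is no camera call.
- env.sign_off(): hands the job in; it is judged then, once.
The state is a dict: "time": time; "qpos": joint angles; "dq": joint speeds; "joint_efforts": joint torques, N m; "tool_pos": TCP position; "tool_rot": TCP orientation; "ft_force": force on the tool from outside, world axes, zero at the start; "ft_torque": the same for the moment, N m; "grip_width": finger opening in m; "grasp_force": force on a finger pad.
Only numpy, scipy, OpenCV 4.12 (cv2) and the standard library are available. Lean on these libraries where they do the work, as an engineer would, in place of code of your own. Each camera call takes 0.05 s, during which the arm holds its last target. There are 200 camera calls.

## Working session

There is one attempt and no reset: what is moved stays moved. The work goes in short steps, Python scripts to look and compute and a tool call to move; the robot and the scene stay as the last step left them, time stands still between calls to the robot, and variables do not carry over. Pictures are saved under pics/ and viewed, at most 13 in all, crops included, and the job is handed in when it is done.

Besides the shell and the picture viewer there is one more tool, called after ">>>" as a command line: name --argument value ..., lists and objects as JSON in quotes. send_rows: Moves the arm, as the interface text tells. Its arguments: {"type":"object","properties":{"commands":{"type":"array"},"newtons":{"type":"number"}},"required":["commands"]}

```bash
mkdir -p pics; ls; python3 - <<'E'
from bench import env
import cv2
for n in ("scene","top"):
    im=env.get_image(n); cv2.imwrite(f"pics/{n}0.png",cv2.resize(im[:,:,::-1],(800,600),interpolation=cv2.INTER_CUBIC)); cv2.imwrite(f"pics/{n}0_raw.png",im[:,:,::-1])
    print(n,env.camera_info(n))
print(env.tip_extent,env.sense())
E
```

```text
pics
scene {'vfov': 52.67231955440863, 'cx': 255.89688517038155, 'cy': 194.4356865016911, 'position': array([-0.15031459,  1.02169222,  1.10693465]), 'orientation': array([-0.25078488,  0.86341873, -0.41668569,  0.13411962])}
top {'vfov': 47.4720311402026, 'cx': 254.01711004518805, 'cy': 189.78648192217406, 'position': array([0.37419969, 0.00858457, 1.53857932]), 'orientation': array([ 0.7095601 , -0.70145885,  0.05150185, -0.04274924])}
0.022 {'time': 0.1, 'qpos': array([ 1.21570398e+00,  5.27944009e-02,  1.40159541e+00, -7.73898457e-06,
        1.68856657e+00, -7.02710932e-02]), 'dq': array([-1.63920554e-03, -1.34256084e-03, -3.08722177e-03,  1.29579007e-03,
       -4.89335579e-05, -1.38247985e-03]), 'joint_efforts': array([ 2.14329411e-03, -3.82582390e+01, -3.60985100e+01, -4.07375501e-05,
        4.76692541e-03,  2.88792614e-05]), 'tool_pos': array([0.14740634, 0.50365235, 0.25255985]), 'tool_rot': array([ 1.41930165e-01,  9.89876438e-01, -6.67312221e-04, -1.40172894e-04]), 'ft_force': array([-0.8330885 , -0.44127451,  0.67742439]), 'ft_torque': array([0.0288461 , 0.06648978, 0.02482883]), 'grasp_force': 0.0, 'grip_width': 0.0853524946152178}
```

View pics/scene0.png

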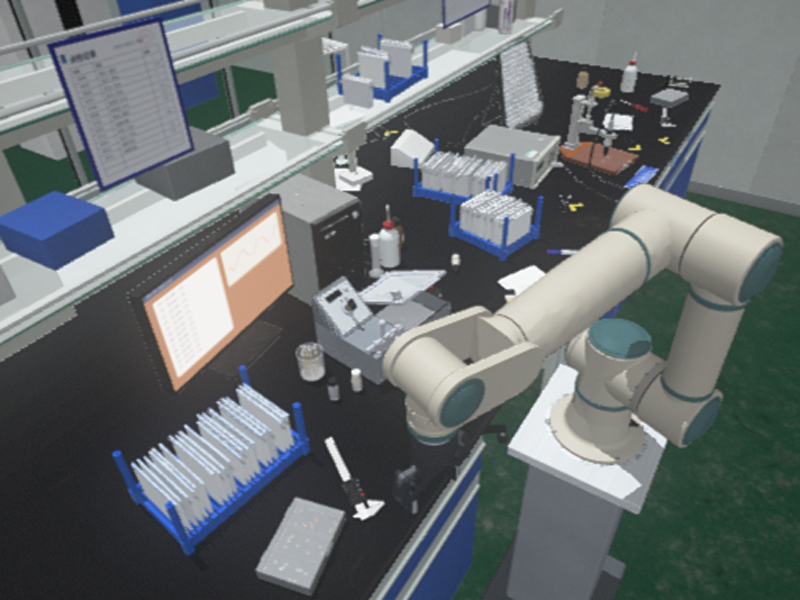

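View pics/top0.png

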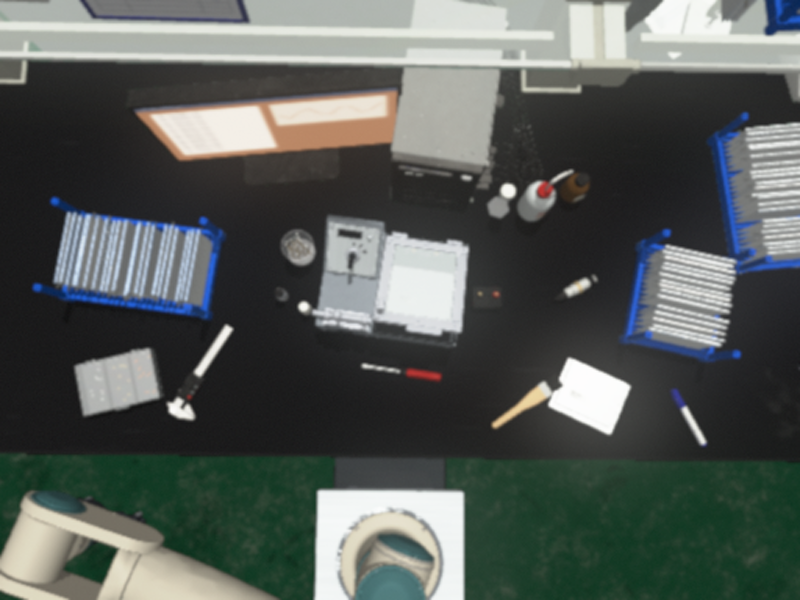

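The scene view shows the lid partly open, about (400,285). The top view shows the chamber at columns 318–468 and rows 215–345, with the key near (352,258) and the bolt at (320–370,318). I'll zoom in on both.

```bash
python3 - <<'E'
import cv2
a=cv2.imread("pics/top0_raw.png")[130:230,195:310]; b=cv2.imread("pics/scene0_raw.png")[165:250,195:300]
cv2.imwrite("pics/topc.png",cv2.resize(a,(690,600),interpolation=cv2.INTER_CUBIC))
cv2.imwrite("pics/scenec.png",cv2.resize(b,(735,595),interpolation=cv2.INTER_CUBIC))
E
```

```text
(no output)
```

View pics/topc.png

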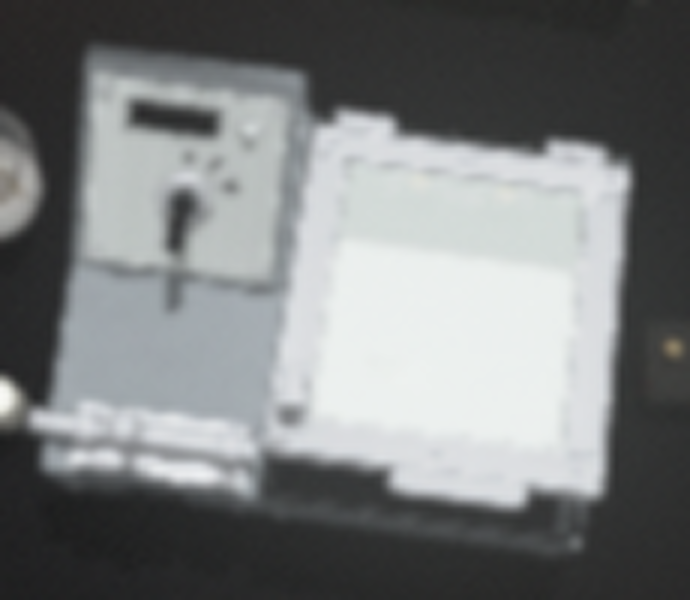

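View pics/scenec.png

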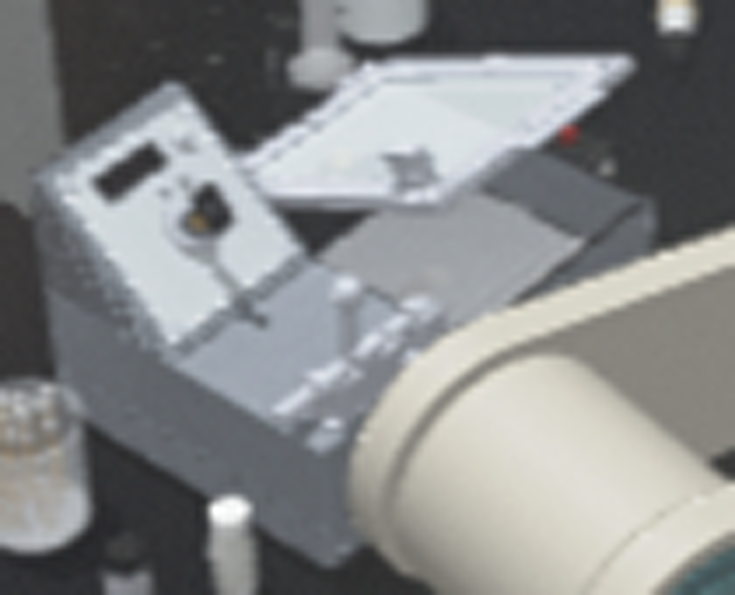

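The top crop shows the console's rear corners at (88,48) and (307,72), the deck's front left corner at (45,470) and the well's front right corner at (578,545). The key head is at (180,220). The scene crop shows the bolt knob at (347,288) with its handle up, and the lid's front left corner near (440,200).

```bash
cat > h.py <<'E'
import numpy as np, cv2
from bench import env
from scipy.spatial.transform import Rotation as R
def cam(n):
    c=env.camera_info(n); return np.array(c["position"]),R.from_quat(c["orientation"]).as_matrix(),192/np.tan(np.radians(c["vfov"]/2)),c["cx"],c["cy"]
def ray(n,u,v):
    p,M,f,cx,cy=cam(n); d=M@[(u-cx)/f,(v-cy)/f,1]; return p,d
def plane(n,u,v,z):
    p,d=ray(n,u,v); return p+d*(z-p[2])/d[2]
def proj(n,X):
    p,M,f,cx,cy=cam(n); q=M.T@(np.array(X)-p); return np.array([cx+f*q[0]/q[2],cy+f*q[1]/q[2]])
def tri(uv1,uv2):
    (p,d),(q,e)=ray("top",*uv1),ray("scene",*uv2)
    s=np.linalg.lstsq(np.c_[d,-e],q-p,rcond=None)[0]; a,b=p+s[0]*d,q+s[1]*e
    return (a+b)/2,np.linalg.norm(a-b)
E
python3 - <<'E'
from h import *
np.set_printoptions(precision=4,suppress=True)
T=lambda x,y:(194.5+(x+.5)/6,129.5+(y+.5)/6)
S=lambda x,y:(194.5+(x+.5)/7,164.5+(y+.5)/7)
pts=[((88,48),.184,(.11,.15)),((307,72),.184,(.11,.03)),((45,470),.1,(-.11,.15)),((578,545),.1,(-.11,-.15))]
W=np.array([plane("top",*T(*a),z)[:2] for a,z,_ in pts]); L=np.array([c for *_,c in pts])
print(W)
wc,lc=W.mean(0),L.mean(0); H=(L-lc).T@(W-wc); yaw=np.arctan2(H[0,1]-H[1,0],H[0,0]+H[1,1])
M=R.from_euler('z',yaw).as_matrix(); o=np.r_[wc-M[:2,:2]@lc,0]
print("yaw",yaw,"o",o,"res",(L@M[:2,:2].T+o[:2]-W))
loc=lambda X:M.T@(X-o)
for n,a,b in [("lidFL",(275,440),(440,203)),("lidFR",(605,497),(632,60)),("key",(180,215),(212,208))]:
    X,e=tri(T(*a),S(*b)); print(n,X,"loc",loc(X),e)
# scene check of fixed points
for X in [(-.11,.15,.1),(.11,.15,.184),(.11,.03,.184),(-.11,-.15,.1),(.11,.15,0)]:
    s=proj("scene",M@X+o); print(X,(s-[194.5,164.5])*7)
# knob: handle up z=.115+.055
print("knob from scene z=.17",loc(plane("scene",*S(347,288),.17)))
for zz in (.115,): print("rod ends",loc(plane("scene",*S(275,415),zz)),loc(plane("scene",*S(420,300),zz)))
np.savez("ch.npz",yaw=yaw,o=o)
E
```

```text
[[ 0.7216  0.1367]
 [ 0.7102  0.0206]
 [ 0.5049  0.1626]
 [ 0.467  -0.131 ]]
yaw -0.12271667368578147 o [0.5954 0.0026 0.    ] res [[ 0.0013  0.0012]
 [-0.002  -0.0018]
 [-0.0003  0.0024]
 [ 0.0009 -0.0018]]
lidFL [0.5127 0.0336 0.179 ] loc [-0.0859  0.0207  0.179 ] 0.004793781473715549
lidFR [ 0.4859 -0.1374  0.183 ] loc [-0.0915 -0.1523  0.183 ] 0.0017173626270689352
key [0.634  0.086  0.1614] loc [0.0281 0.0875 0.1614] 0.006227173632872444
(-0.11, 0.15, 0.1) [319.9346 450.5931]
(0.11, 0.15, 0.184) [ 22.3435 173.9495]
(0.11, 0.03, 0.184) [171.3302  77.1435]
(-0.11, -0.15, 0.1) [650.0756 185.2589]
(0.11, 0.15, 0) [ 57.3402 415.5163]
knob from scene z=.17 [-0.0889  0.0992  0.17  ]
rod ends [-0.084   0.1559  0.115 ] [-0.0829  0.0331  0.115 ]
```

>>> send_rows --commands '[{"translation": [0.0255, -0.0393, 0], "turn": [0, 0, 0.0116], "hand": 0}, {"translation": [0.0255, -0.0393, 0], "turn": [0, 0, 0.0116], "hand": 0}, {"translation": [0.0255, -0.0393, 0], "turn": [0, 0, 0.0116], "hand": 0}, {"translation": [0.0255, -0.0393, 0], "turn": [0, 0, 0.0116], "hand": 0}, {"translation": [0.0255, -0.0393, 0], "turn": [0, 0, 0.0116], "hand": 0}, {"translation": [0.0255, -0.0393, 0], "turn": [0, 0, 0.0116], "hand": 0}, {"translation": [0.0255, -0.0393, 0], "turn": [0, 0, 0.0116], "hand": 0}, {"translation": [0.0255, -0.0393, 0], "turn": [0, 0, 0.0116], "hand": 0}, {"translation": [0.0255, -0.0393, 0], "turn": [0, 0, 0.0116], "hand": 0}, {"translation": [0.0255, -0.0393, 0], "turn": [0, 0, 0.0116], "hand": 0}, {"translation": [0.0255, -0.0393, 0], "turn": [0, 0, 0.0116], "hand": 0}, {"translation": [0.0255, -0.0393, 0], "turn": [0, 0, 0.0116], "hand": 0}, {"translation": [0.0255, -0.0393, 0], "turn": [0, 0, 0.0116], "hand": 0}, {"translation": [0.0255, -0.0393, 0], "turn": [0, 0, 0.0116], "hand": 0}, {"translation": [0, 0, 0], "turn": [0, 0, 0], "hand": 0}]'

```text
time: 1.98
tool_pos: [0.505, -0.0485, 0.2521]
tool_rot: [0.063, 0.998, 0.0, -0.001]
ft_force: [-0.6, 0.9, 0.1]
grip_width: 0.0001
grasp_force: 0.0
```

>>> send_rows --commands '[{"translation": [0, 0, -0.012], "turn": [0, 0, 0], "hand": 0}, {"translation": [0, 0, -0.012], "turn": [0, 0, 0], "hand": 0}, {"translation": [0, 0, -0.012], "turn": [0, 0, 0], "hand": 0}, {"translation": [0, 0, -0.012], "turn": [0, 0, 0], "hand": 0}, {"translation": [-0.0015, 0, -0.008], "turn": [0, 0, 0], "hand": 0}, {"translation": [-0.0015, 0, -0.008], "turn": [0, 0, 0], "hand": 0}, {"translation": [-0.0015, 0, -0.008], "turn": [0, 0, 0], "hand": 0}, {"translation": [-0.0015, 0, -0.008], "turn": [0, 0, 0], "hand": 0}, {"translation": [-0.0015, 0, -0.008], "turn": [0, 0, 0], "hand": 0}, {"translation": [-0.0015, 0, -0.008], "turn": [0, 0, 0], "hand": 0}, {"translation": [-0.0015, 0, -0.008], "turn": [0, 0, 0], "hand": 0}, {"translation": [-0.0015, 0, -0.008], "turn": [0, 0, 0], "hand": 0}, {"translation": [-0.0015, 0, -0.008], "turn": [0, 0, 0], "hand": 0}]'

```text
time: 3.6
tool_pos: [0.491, -0.0464, 0.1328]
tool_rot: [0.061, 0.998, -0.0, 0.0]
ft_force: [0.7, 0.5, 0.2]
grip_width: -0.0
grasp_force: 0.3
```

>>> send_rows --commands '[{"translation": [0, 0, -0.003], "turn": [0, 0, 0], "hand": 0}, {"translation": [0, 0, -0.003], "turn": [0, 0, 0], "hand": 0}, {"translation": [0, 0, -0.003], "turn": [0, 0, 0], "hand": 0}]'

```text
time: 3.98
tool_pos: [0.4911, -0.0464, 0.1243]
tool_rot: [0.061, 0.998, -0.0, 0.0]
ft_force: [-0.5, -0.1, 0.7]
grip_width: 0.0
grasp_force: 0.3
```

>>> send_rows --commands '[{"translation": [0, 0, -0.002], "turn": [0, 0, 0], "hand": 0}, {"translation": [0, 0, -0.001], "turn": [0, 0, 0], "hand": 0}, {"translation": [0, 0, 0], "turn": [0, 0, 0], "hand": 0}]'

```text
time: 4.35
tool_pos: [0.4912, -0.0464, 0.1238]
tool_rot: [0.061, 0.998, -0.0, 0.0]
ft_force: [-9.2, 1.5, 16.6]
grip_width: 0.0002
grasp_force: 8.3
```

```bash
python3 - <<'E'
from h import *
im=env.get_image("scene"); cv2.imwrite("pics/s1_raw.png",im[:,:,::-1])
cv2.imwrite("pics/s1.png",cv2.resize(im[165:250,195:300,::-1],(735,595),interpolation=cv2.INTER_CUBIC))
print(env.tip_extent)
E
```

```text
0.022
```

View pics/s1.png

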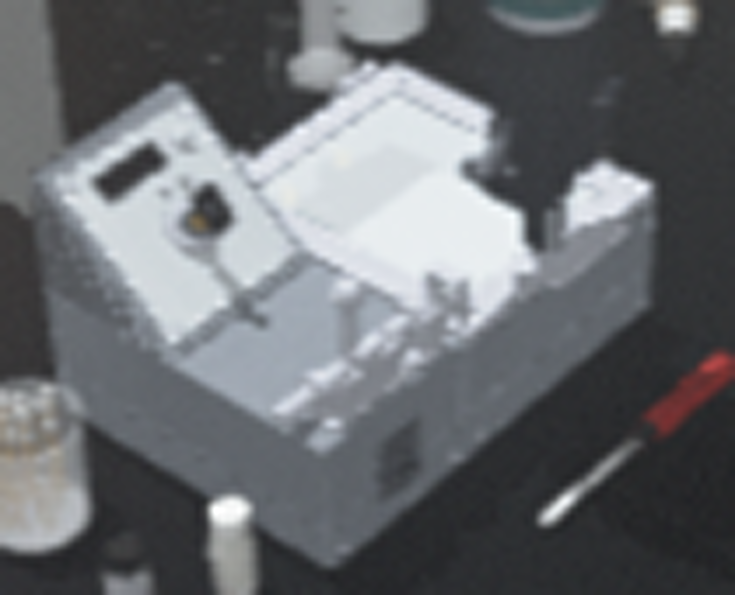

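The lid is shut, with contact at tip height 0.102. In this crop the knob is at (347,288), the key head at (210,205) and the rod runs from (275,412) to (430,315). Next I'll refine the knob and key.

```bash
python3 - <<'E'
from h import *
np.set_printoptions(precision=4,suppress=True)
d=np.load("ch.npz"); M=R.from_euler('z',float(d["yaw"])).as_matrix(); o=d["o"]; loc=lambda X:M.T@(X-o)
S=lambda x,y:(194.5+(x+.5)/7,164.5+(y+.5)/7)
sp=lambda X:(proj("scene",M@X+o)-[194.5,164.5])*7
tp=lambda X:(proj("top",M@X+o)-[194.5,129.5])*6
for X in [(-.083,.099,.17),(-.083,.099,.115),(-.083,.15,.115),(-.11,.15,.1),(-.11,.15,0),(-.11,-.15,0),(-.11,-.15,.1)]: print(X,sp(X),tp(X))
n=np.array([-np.sin(.698),0,np.cos(.698)]); p0=np.array([.005,0,.1])+.034*n
def onface(cam,u,v):
    p,r=ray(cam,u,v); p,r=loc(p),M.T@r; return p+r*((p0-p)@n)/(r@n)
for cam,f,(r0,r1,c0,c1) in (("scene","s1_raw",(185,204,215,232)),("top","top0_raw",(155,174,218,236))):
    g=cv2.cvtColor(cv2.imread(f"pics/{f}.png"),cv2.COLOR_BGR2GRAY)[r0:r1,c0:c1]
    print(cam); print(g)
    v,u=np.nonzero(g<75); u,v=u+c0,v+r0; print(u.mean(),v.mean(),len(u),onface(cam,u.mean(),v.mean()))
g=cv2.cvtColor(cv2.imread("pics/s1_raw.png"),cv2.COLOR_BGR2GRAY)[200:216,238:252]; print(g)
E
```

```text
(-0.083, 0.099, 0.17) [339.5365 283.9599] [130.8913 420.8745]
(-0.083, 0.099, 0.115) [343.818  360.4316] [138.1939 432.0152]
(-0.083, 0.15, 0.115) [281.5816 408.993 ] [ 45.631  419.5314]
(-0.11, 0.15, 0.1) [319.9346 450.5931] [ 41.1836 470.9057]
(-0.11, 0.15, 0) [328.3734 580.4898] [ 59.2792 486.488 ]
(-0.11, -0.15, 0) [645.7144 311.1977] [565.1521 554.7749]
(-0.11, -0.15, 0.1) [650.0756 185.2589] [581.8587 543.8774]
scene
[[164 125 174 208 192 177 158 183 207 213 197 154 100  60  60  57  56]
 [ 77  64 116 181 207 186 164 168 195 210 211 194 142 106 109  87  79]
 [ 54  54  64 119 188 210 210 210 213 211 212 210 179 170 186 157 149]
 [ 58  56  66 122 190 213 212 212 212 212 211 212 222 194 179 212 225]
 [ 63  90 121 179 208 211 208 210 213 213 213 210 211 193 178 206 224]
 [114 182 208 213 211 189 173 197 208 203 205 210 210 207 194 185 210]
 [191 215 212 206 207 189 158 180 164 114 122 183 210 211 208 172 148]
 [214 214 193 162 187 208 185 147 101  61  70 140 195 210 210 212 183]
 [214 213 212 191 198 210 188 124  64  56  60  95 175 209 211 210 193]
 [213 212 212 211 213 212 194 131 
[... 2479 characters left out ...]
2 170 170 172 179 188 199 223 228 225 225 224 224]
 [171 170 169 170 183 215 227 215 178 182 214 224 226 226]
 [169 169 169 171 190 203 211 195 161 147 153 183 217 224]
 [169 168 168 171 185 179 171 159 145 155 160 153 154 182]
 [166 168 168 169 163 149 141 137 143 161 169 167 161 157]
 [169 170 168 169 166 151 134 137 157 169 171 169 167 157]
 [167 168 167 168 167 153 140 140 157 168 170 171 182 207]
 [167 166 165 166 168 154 143 139 156 167 171 182 209 214]
 [167 165 167 167 166 155 145 139 154 176 198 188 187 181]
 [165 165 167 166 166 153 142 140 167 217 222 196 178 176]
 [165 166 167 168 168 153 143 148 197 216 192 166 192 173]
 [166 166 166 165 166 156 149 171 194 181 145 157 157 133]]
```

>>> send_rows --commands '[{"translation": [0, 0, 0.03], "turn": [0, 0, 0], "hand": 0}, {"translation": [0, 0, 0.05], "turn": [0, 0, 0], "hand": 0}, {"translation": [0, 0, 0.05], "turn": [0, 0, 0], "hand": 0.04}, {"translation": [0.0077, 0.0392, 0], "turn": [0, 0, 0], "hand": 0.04}, {"translation": [0.0077, 0.0392, 0], "turn": [0, 0, 0], "hand": 0.04}, {"translation": [0.0077, 0.0392, 0], "turn": [0, 0, 0], "hand": 0.04}, {"translation": [0.0077, 0.0392, 0], "turn": [0, 0, 0], "hand": 0.04}, {"translation": [0, 0, -0.02], "turn": [0, 0, 0], "hand": 0.04}, {"translation": [0, 0, -0.02], "turn": [0, 0, 0], "hand": 0.04}, {"translation": [0, 0, 0], "turn": [0, 0, 0], "hand": 0.04}]' --newtons 25

```text
time: 5.65
tool_pos: [0.5211, 0.1105, 0.2096]
tool_rot: [0.061, 0.998, -0.0, -0.002]
ft_force: [0.7, -0.1, 0.9]
grip_width: 0.04
grasp_force: 0.0
```

```bash
python3 - <<'E'
from h import *
im=env.get_image("scene"); 
cv2.imwrite("pics/s2.png",cv2.resize(im[165:250,195:300,::-1],(735,595),interpolation=cv2.INTER_CUBIC))
s=env.sense(); print(s["tool_pos"],s["grip_width"],(proj("scene",s["tool_pos"]-[0,0,.022])-[194.5,164.5])*7)
E
```

```text
[0.52162389 0.110433   0.211067  ] 0.04003817000503614 [344.01836691 258.21765205]
```

View pics/s2.png

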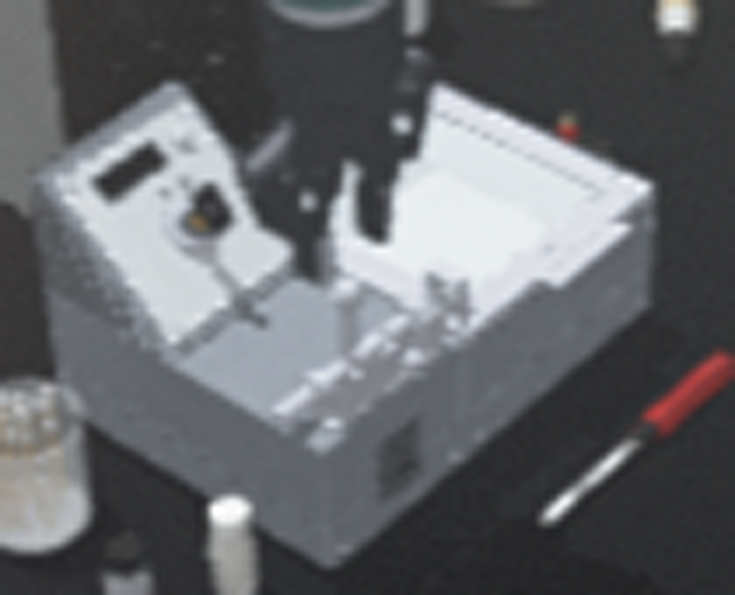

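The fingertips straddle the knob's column, with their midpoint at about (346,257). The knob at (347,289) is about 2–3 mm towards the front.

>>> send_rows --commands '[{"translation": [-0.001, 0, -0.011], "turn": [0, 0, 0], "hand": 0.04}, {"translation": [-0.001, 0, -0.011], "turn": [0, 0, 0], "hand": 0.04}, {"translation": [-0.001, 0, -0.01], "turn": [0, 0, 0], "hand": 0.04}, {"translation": [0, 0, 0], "turn": [0, 0, 0], "hand": 0.01}, {"translation": [0, 0, 0], "turn": [0, 0, 0], "hand": 0.01}, {"translation": [0, 0, 0], "turn": [0, 0, 0], "hand": 0.01}, {"translation": [0, 0, 0], "turn": [0, 0, 0], "hand": 0.01}]' --newtons 25

```text
time: 6.58
tool_pos: [0.5186, 0.1105, 0.1789]
tool_rot: [0.061, 0.998, 0.0, -0.0]
ft_force: [-0.2, 0.9, -6.9]
grip_width: 0.016
grasp_force: 24.4
```

>>> send_rows --commands '[{"translation": [-0.0004, -0.003, 0], "turn": [0, 0, 0], "hand": 0.01}, {"translation": [-0.0004, -0.003, 0], "turn": [0, 0, 0], "hand": 0.01}, {"translation": [-0.0004, -0.003, 0], "turn": [0, 0, 0], "hand": 0.01}, {"translation": [-0.0004, -0.003, 0], "turn": [0, 0, 0], "hand": 0.01}, {"translation": [-0.0004, -0.003, 0], "turn": [0, 0, 0], "hand": 0.01}, {"translation": [-0.0004, -0.003, 0], "turn": [0, 0, 0], "hand": 0.01}, {"translation": [-0.0004, -0.003, 0], "turn": [0, 0, 0], "hand": 0.01}, {"translation": [-0.0004, -0.003, 0], "turn": [0, 0, 0], "hand": 0.01}, {"translation": [-0.0004, -0.003, 0], "turn": [0, 0, 0], "hand": 0.01}, {"translation": [-0.0004, -0.003, 0], "turn": [0, 0, 0], "hand": 0.01}, {"translation": [-0.0004, -0.003, 0], "turn": [0, 0, 0], "hand": 0.01}, {"translation": [0, 0, 0], "turn": [0, 0, 0], "hand": 0.01}]'

```text
time: 8.07
tool_pos: [0.5144, 0.0801, 0.1792]
tool_rot: [0.06, 0.998, 0.003, 0.0]
ft_force: [2.8, 15.6, -13.0]
grip_width: 0.0158
grasp_force: 24.9
```

>>> send_rows --commands '[{"translation": [-0.0002, -0.002, 0], "turn": [0, 0, 0], "hand": 0.01}, {"translation": [-0.0002, -0.002, 0], "turn": [0, 0, 0], "hand": 0.01}, {"translation": [0, 0, 0], "turn": [0, 0, 0], "hand": 0.01}]'

```text
time: 8.45
tool_pos: [0.5142, 0.0785, 0.1793]
tool_rot: [0.059, 0.998, 0.005, 0.0]
ft_force: [5.3, 25.3, -13.8]
grip_width: 0.0158
grasp_force: 25.7
```

```bash
python3 - <<'E'
from h import *
im=env.get_image("scene"); cv2.imwrite("pics/s3_raw.png",im[:,:,::-1])
a=cv2.resize(im[185:235,225:285,::-1],(660,550),interpolation=cv2.INTER_CUBIC)
cv2.imwrite("pics/s3.png",a)
s=env.sense(); print(s["tool_pos"],s["ft_force"],s["ft_torque"])
E
```

```text
[0.51415345 0.07854464 0.17935757] [  4.47815921  25.08355469 -13.87400415] [ 4.01951034 -0.76093974 -0.03634447]
```

View pics/s3.png

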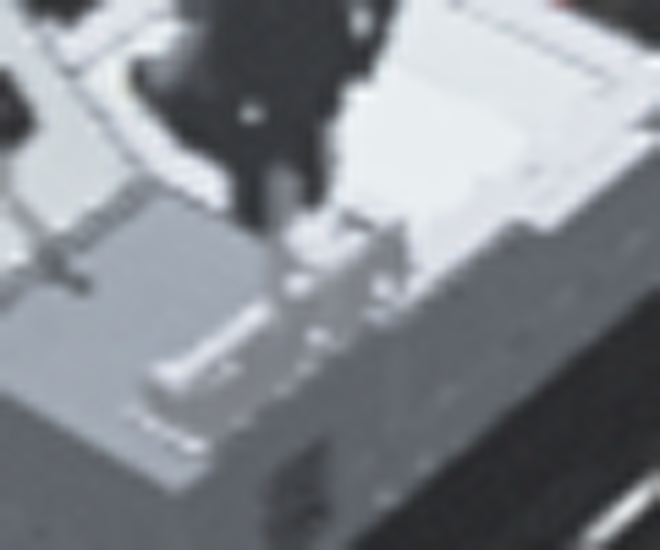

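>>> send_rows --commands '[{"translation": [0, 0, 0], "turn": [0, 0, 0], "hand": 0.04}, {"translation": [0, 0, 0], "turn": [0, 0, 0], "hand": 0.04}, {"translation": [0, 0, 0], "turn": [0, 0, 0], "hand": 0.04}]'

```text
time: 8.88
tool_pos: [0.5147, 0.073, 0.181]
tool_rot: [0.061, 0.998, -0.0, 0.002]
ft_force: [-1.2, 0.5, -0.0]
grip_width: 0.0396
grasp_force: 0.0
```

>>> send_rows --commands '[{"translation": [0, 0, 0.03], "turn": [0, 0, 0], "hand": 0.04}, {"translation": [0, 0, 0.05], "turn": [0, 0, 0], "hand": 0.04}, {"translation": [0, 0.05, 0.05], "turn": [0, 0, 0], "hand": 0.04}, {"translation": [0, 0.06, 0], "turn": [0, 0, 0], "hand": 0.04}, {"translation": [0, 0.06, 0], "turn": [0, 0, 0], "hand": 0.04}, {"translation": [0, 0.06, 0], "turn": [0, 0, 0], "hand": 0.04}]'

```text
time: 9.62
tool_pos: [0.5142, 0.299, 0.3047]
tool_rot: [0.062, 0.998, 0.0, 0.001]
ft_force: [1.2, 0.6, -0.2]
grip_width: 0.0402
grasp_force: 0.0
```

```bash
python3 - <<'E'
from h import *
im=env.get_image("scene"); cv2.imwrite("pics/s4_raw.png",im[:,:,::-1])
t=env.get_image("top"); cv2.imwrite("pics/t4_raw.png",t[:,:,::-1])
o=cv2.imread("pics/s1_raw.png")
f=lambda a,r,c:cv2.resize(a[r:r+30,c:c+40],(400,300),interpolation=cv2.INTER_CUBIC)
a=np.vstack([np.hstack([f(o,202,228),f(im[:,:,::-1],202,228)]),np.hstack([f(cv2.imread("pics/top0_raw.png"),190,200),f(t[:,:,::-1],190,200)])])
cv2.imwrite("pics/m4.png",a)
E
```

```text
(no output)
```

View pics/m4.png

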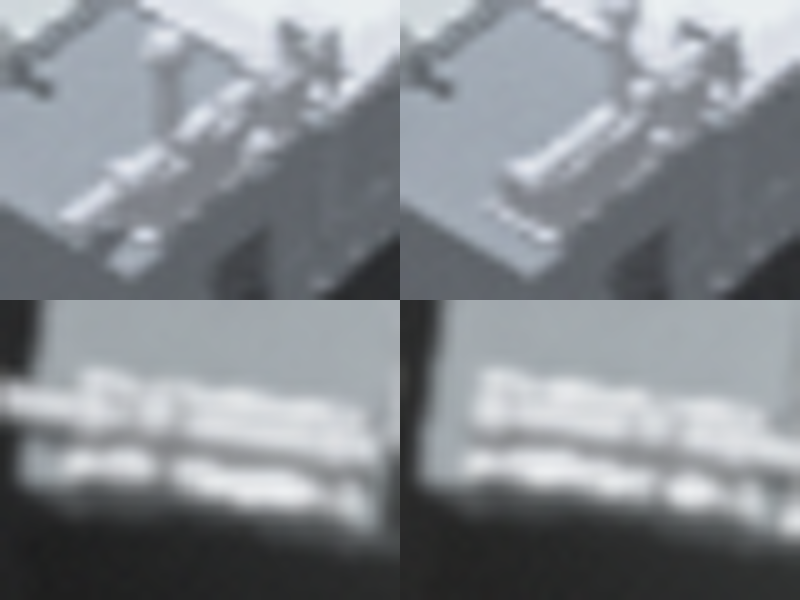

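The bolt moved about 31 mm. Its left end is now nearly flush with the guide, and the handle is still up at about (630,85). I'll check this numerically.

```bash
python3 - <<'E'
from h import *
np.set_printoptions(precision=1,suppress=True,linewidth=200)
d=np.load("ch.npz"); M=R.from_euler('z',float(d["yaw"])).as_matrix(); o=d["o"]
for y in (.15,.098,.0654,.062,.03):
  for X in ((-.083,y,.121),(-.103,y,.131),(-.083,y,.17)): print(X,(proj("scene",M@X+o)-[228,202])*10,(proj("top",M@X+o)-[200,190])*10)
for f in ("s1","s4"):
    g=cv2.cvtColor(cv2.imread(f"pics/{f}_raw.png"),cv2.COLOR_BGR2GRAY); print(g[203:224,246:268])
for f in ("top0","t4"):
    g=cv2.cvtColor(cv2.imread(f"pics/{f}_raw.png"),cv2.COLOR_BGR2GRAY); print(g[196:216,212:242])
E
```

```text
(-0.083, 0.15, 0.121) [ 66.4 197.5] [19.1 92.2]
(-0.103, 0.15, 0.131) [104.2 200.1] [  6.7 149.7]
(-0.083, 0.15, 0.17) [58.9 99.4] [ 2.8 74.8]
(-0.083, 0.098, 0.121) [157.2 126.9] [177.1 113.5]
(-0.103, 0.098, 0.131) [195.3 128.6] [166.  171.2]
(-0.083, 0.098, 0.17) [151.8  29.3] [166.3  96.9]
(-0.083, 0.0654, 0.121) [212.3  84.1] [276.1 126.8]
(-0.103, 0.0654, 0.131) [250.5  85.3] [266.  184.7]
(-0.083, 0.0654, 0.17) [208.1 -13.1] [268.8 110.7]
(-0.083, 0.062, 0.121) [218.   79.7] [286.5 128.2]
(-0.103, 0.062, 0.131) [256.2  80.9] [276.4 186.1]
(-0.083, 0.062, 0.17) [213.9 -17.4] [279.5 112.2]
(-0.083, 0.03, 0.121) [270.5  38.8] [383.7 141.3]
(-0.103, 0.03, 0.131) [308.8  39.5] [374.5 199.3]
(-0.083, 0.03, 0.17) [267.5 -57.9] [380.2 125.7]
[[225 226 225 223 223 225 231 235 236 228 221 224 226 228 232 235 236 237 236 236 233 226]
 [223 228 225 225 224 224 224 226 230 209 160 181 218 226 225 217 229 237 229 227 226 222]
 [178 182 214 224 226 226 225 224 224 197 148 139 166 202 181 170 221 229 223 221 223 223]
 [161 147 153 183 217 224 225 225 225 205 160 147 174 183 153 158 216 226 22
[... 7696 characters left out ...]
114 117 124 126 120 130 163 186 190 181 170 170 178 197 200 174 154 164 184 177 158]
 [ 64  65  64  63  61  60  64  68  72  77  81  86  88  90  96 109 120 126 125 122 130 143 166 179 168 160 188 213 196 166]
 [ 49  51  51  50  49  48  48  52  54  56  60  61  63  71  78  83  86  90  91  92  96 105 123 141 146 152 189 213 197 175]
 [ 41  43  41  42  42  43  45  44  46  47  47  49  51  56  63  67  70  74  75  78  79  84  93 104 110 119 145 159 152 143]
 [ 39  40  39  41  40  41  42  44  44  44  45  45  46  47  51  54  56  59  61  65  66  73  79  83  82  86  95 101 101 102]
 [ 38  40  40  39  41  39  41  40  42  43  43  44  45  45  44  46  47  48  50  51  53  59  64  65  63  64  68  69  76  81]]
```

>>> send_rows --commands '[{"translation": [0.0025, -0.0435, 0], "turn": [0, 0, 0], "hand": 0}, {"translation": [0.0025, -0.0435, 0], "turn": [0, 0, 0], "hand": 0}, {"translation": [0.0025, -0.0435, 0], "turn": [0, 0, 0], "hand": 0}, {"translation": [0.0025, -0.0435, 0], "turn": [0, 0, 0], "hand": 0}, {"translation": [0, 0, -0.04], "turn": [0, 0, 0], "hand": 0}, {"translation": [0, 0, -0.04], "turn": [0, 0, 0], "hand": 0}, {"translation": [0, 0, -0.03], "turn": [0, 0, 0], "hand": 0}, {"translation": [0, 0, -0.015], "turn": [0, 0, 0], "hand": 0}, {"translation": [-0.0012, -0.01, 0], "turn": [0, 0, 0], "hand": 0}, {"translation": [-0.0012, -0.01, 0], "turn": [0, 0, 0], "hand": 0}, {"translation": [0, 0, 0], "turn": [0, 0, 0], "hand": 0}]'

```text
time: 11.1
tool_pos: [0.5223, 0.1035, 0.1802]
tool_rot: [0.062, 0.998, 0.001, 0.002]
ft_force: [0.6, 2.7, 1.2]
grip_width: 0.0002
grasp_force: 1.5
```

>>> send_rows --commands '[{"translation": [-0.0003, -0.002, 0], "turn": [0, 0, 0], "hand": 0}, {"translation": [-0.0003, -0.002, 0], "turn": [0, 0, 0], "hand": 0}, {"translation": [0, 0, 0], "turn": [0, 0, 0], "hand": 0}]'

```text
time: 11.48
tool_pos: [0.5218, 0.1018, 0.1803]
tool_rot: [0.06, 0.998, 0.002, 0.002]
ft_force: [1.5, 10.6, 4.9]
grip_width: -0.0002
grasp_force: 5.9
```

>>> send_rows --commands '[{"translation": [-0.0003, -0.002, 0], "turn": [0, 0, 0], "hand": 0}, {"translation": [-0.0003, -0.002, 0], "turn": [0, 0, 0], "hand": 0}, {"translation": [0, 0, 0], "turn": [0, 0, 0], "hand": 0}]'

```text
time: 11.85
tool_pos: [0.5214, 0.0999, 0.1807]
tool_rot: [0.059, 0.998, 0.005, 0.002]
ft_force: [3.7, 21.5, 3.3]
grip_width: -0.0001
grasp_force: 10.7
```

>>> send_rows --commands '[{"translation": [0.001, 0.012, 0], "turn": [0, 0, 0], "hand": 0}, {"translation": [0, 0.006, 0.02], "turn": [0, 0, 0], "hand": 0}, {"translation": [0, 0, 0.04], "turn": [0, 0, 0], "hand": 0}, {"translation": [0.026, -0.04, 0], "turn": [0, 0, 0], "hand": 0}, {"translation": [0, 0, 0], "turn": [0, 0, 0], "hand": 0}]'

```text
time: 12.48
tool_pos: [0.5483, 0.0714, 0.2389]
tool_rot: [0.063, 0.998, -0.001, 0.0]
ft_force: [0.8, -0.1, -0.3]
grip_width: -0.0001
grasp_force: 0.0
```

>>> send_rows --commands '[{"translation": [0, 0.003, -0.03], "turn": [0, 0, 0], "hand": 0}, {"translation": [0, 0, -0.029], "turn": [0, 0, 0], "hand": 0}, {"translation": [-0.005, 0.0006, 0], "turn": [0, 0, 0], "hand": 0}, {"translation": [-0.005, 0.0006, 0], "turn": [0, 0, 0], "hand": 0}, {"translation": [-0.005, 0.0006, 0], "turn": [0, 0, 0], "hand": 0}, {"translation": [-0.005, 0.0006, 0], "turn": [0, 0, 0], "hand": 0}, {"translation": [-0.005, 0.0006, 0], "turn": [0, 0, 0], "hand": 0}, {"translation": [-0.005, 0.0006, 0], "turn": [0, 0, 0], "hand": 0}, {"translation": [-0.005, 0.0006, 0], "turn": [0, 0, 0], "hand": 0}, {"translation": [-0.005, 0.0006, 0], "turn": [0, 0, 0], "hand": 0}, {"translation": [-0.005, 0.0006, 0], "turn": [0, 0, 0], "hand": 0}, {"translation": [0, 0, 0], "turn": [0, 0, 0], "hand": 0}]'

```text
time: 13.98
tool_pos: [0.5021, 0.0822, 0.1796]
tool_rot: [0.061, 0.998, 0.0, 0.0]
ft_force: [0.0, 0.9, -0.2]
grip_width: -0.0002
grasp_force: 0.0
```

>>> send_rows --commands '[{"translation": [0, 0, 0.05], "turn": [0, 0, 0], "hand": 0}, {"translation": [0.02, 0.04, 0.04], "turn": [0, 0, 0], "hand": 0}, {"translation": [0.02, 0.04, 0.04], "turn": [0, 0, 0], "hand": 0.04}, {"translation": [0.02, 0.04, 0], "turn": [0, 0, 0], "hand": 0.04}, {"translation": [0.02, 0.04, 0], "turn": [0, 0, 0], "hand": 0.04}]'

```text
time: 14.6
tool_pos: [0.5831, 0.2434, 0.3101]
tool_rot: [0.061, 0.998, 0.0, 0.001]
ft_force: [0.6, -0.1, -0.2]
grip_width: 0.04
grasp_force: 0.0
```

```bash
python3 - <<'E'
from h import *
im=env.get_image("scene"); cv2.imwrite("pics/s5_raw.png",im[:,:,::-1])
t=env.get_image("top"); cv2.imwrite("pics/t5_raw.png",t[:,:,::-1])
f=lambda a,r,c:cv2.resize(a[r:r+45,c:c+40],(400,450),interpolation=cv2.INTER_CUBIC)
cv2.imwrite("pics/m5.png",np.hstack([f(im[:,:,::-1],192,235),f(t[:,:,::-1],185,205)]))
E
```

```text
(no output)
```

View pics/m5.png

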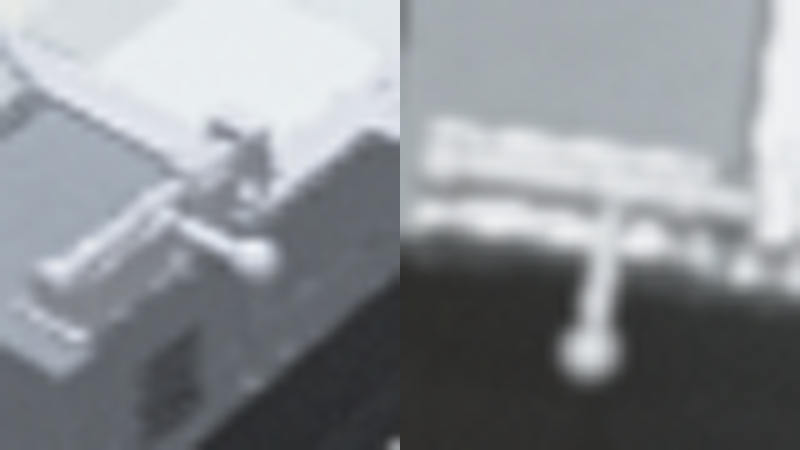

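```bash
python3 - <<'E'
from h import *
np.set_printoptions(precision=4,suppress=True)
d=np.load("ch.npz"); M=R.from_euler('z',float(d["yaw"])).as_matrix(); o=d["o"]; loc=lambda X:M.T@(X-o)
X,e=tri((223.5,219.7),(260.5,216.7)); print(X,loc(X),e)
for y in (.0617,.066):
  for th in (.85,1.5):
    P=M@[-.083-.055*np.sin(th),y,.115+.055*np.cos(th)]+o; print(y,th,proj("top",P),proj("scene",P))
E
```

```text
[0.4637 0.0889 0.1233] [-0.1413  0.0696  0.1233] 0.0036926406917494976
0.0617 0.85 [226.4875 214.6682] [257.7807 208.2532]
0.0617 1.5 [226.3909 219.5567] [260.6433 216.0969]
0.066 0.85 [225.1474 214.4872] [257.0586 208.8224]
0.066 1.5 [225.0794 219.3796] [259.9324 216.6745]
```

The handle lies level in the notch: the ball triangulates to chamber (-0.141, 0.070, 0.123), which matches 1.5 rad. Next is the key. I'll tilt the tool 40° on the way there.

>>> send_rows --commands '[{"translation": [0.0007, -0.0188, -0.003], "turn": [-0.01068, -0.0866, 0], "hand": 0.04}, {"translation": [0.0007, -0.0188, -0.003], "turn": [-0.01068, -0.0866, 0], "hand": 0.04}, {"translation": [0.0007, -0.0188, -0.003], "turn": [-0.01068, -0.0866, 0], "hand": 0.04}, {"translation": [0.0007, -0.0188, -0.003], "turn": [-0.01068, -0.0866, 0], "hand": 0.04}, {"translation": [0.0007, -0.0188, -0.003], "turn": [-0.01068, -0.0866, 0], "hand": 0.04}, {"translation": [0.0007, -0.0188, -0.003], "turn": [-0.01068, -0.0866, 0], "hand": 0.04}, {"translation": [0.0007, -0.0188, -0.003], "turn": [-0.01068, -0.0866, 0], "hand": 0.04}, {"translation": [0.0007, -0.0188, -0.003], "turn": [-0.01068, -0.0866, 0], "hand": 0.04}, {"translation": [0, 0, 0], "turn": [0, 0, 0], "hand": 0.04}, {"translation": [0, 0, 0], "turn": [0, 0, 0], "hand": 0.04}]'

```text
time: 15.95
tool_pos: [0.5881, 0.0918, 0.2864]
tool_rot: [0.058, 0.938, -0.021, 0.341]
ft_force: [0.3, -0.2, 0.4]
grip_width: 0.0399
grasp_force: 0.0
```

```bash
python3 - <<'E'
from h import *
np.set_printoptions(precision=4,suppress=True)
d=np.load("ch.npz"); M=R.from_euler('z',float(d["yaw"])).as_matrix(); o=d["o"]
s=env.sense(); print(s["qpos"],s["tool_pos"]); print((M.T@R.from_quat(s["tool_rot"]).as_matrix()))
n=np.array([-np.sin(.698),0,np.cos(.698)]); c=np.array([.031,.089,.166])
for out in (.04,.006): print(out, M@(c+n*out)+o-s["tool_pos"])
print("turn axis world",M@-n)
E
```

```text
[ 0.1743 -0.1894  1.685  -0.2278  0.9821 -1.2122] [0.5881 0.0918 0.2864]
[[-0.7661 -0.      0.6427]
 [ 0.0002  1.      0.0003]
 [-0.6427  0.0003 -0.7661]]
0.04 [ 0.0234 -0.0015 -0.0897]
0.006 [ 0.0451 -0.0042 -0.1158]
turn axis world [ 0.6379 -0.0787 -0.7661]
```

>>> send_rows --commands '[{"translation": [0.0078, -0.0005, -0.03], "turn": [0, 0, 0], "hand": 0.04}, {"translation": [0.0078, -0.0005, -0.03], "turn": [0, 0, 0], "hand": 0.04}, {"translation": [0.0078, -0.0005, -0.0297], "turn": [0, 0, 0], "hand": 0.04}, {"translation": [0, 0, 0], "turn": [0, 0, 0], "hand": 0.04}, {"translation": [0, 0, 0], "turn": [0, 0, 0], "hand": 0.04}]'

```text
time: 16.58
tool_pos: [0.6121, 0.0906, 0.1978]
tool_rot: [0.057, 0.938, -0.021, 0.342]
ft_force: [0.8, -0.4, 0.3]
grip_width: 0.0402
grasp_force: 0.0
```

```bash
python3 - <<'E'
from h import *
s=env.sense(); tip=s["tool_pos"]+.022*R.from_quat(s["tool_rot"]).as_matrix()[:,2]
im=env.get_image("scene"); cv2.imwrite("pics/s6_raw.png",im[:,:,::-1])
cv2.imwrite("pics/s6.png",cv2.resize(im[165:215,195:255,::-1],(720,600),interpolation=cv2.INTER_CUBIC))
print(s["tool_pos"],(proj("scene",tip)-[194.5,164.5])*12)
E
```

```text
[0.61209077 0.09060486 0.19777467] [364.48695523 321.17328806]
```

View pics/s6.png

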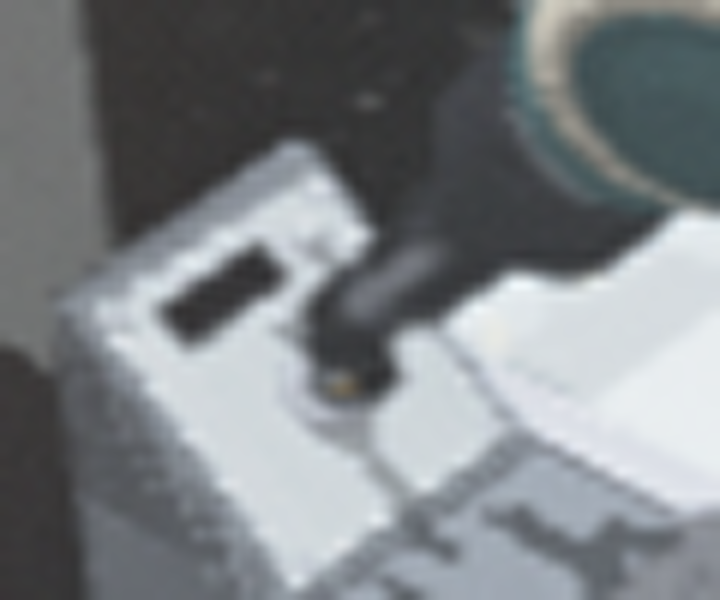

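The left fingertip is over the upper left of the key, whose head is at about (357,366). My earlier scene mask wrongly included display pixels, so I'll recompute.

```bash
python3 - <<'E'
from h import *
np.set_printoptions(precision=4,suppress=True)
d=np.load("ch.npz"); M=R.from_euler('z',float(d["yaw"])).as_matrix(); o=d["o"]; loc=lambda X:M.T@(X-o)
n=np.array([-np.sin(.698),0,np.cos(.698)]); p0=np.array([.005,0,.1])+.034*n
def onface(cam,u,v):
    p,r=ray(cam,u,v); p,r=loc(p),M.T@r; return p+r*((p0-p)@n)/(r@n)
out={}
for cam,f,(r0,r1,c0,c1),dx in (("scene","s1_raw",(190,199,220,229),0),("top","top0_raw",(160,174,220,229),0)):
    g=cv2.cvtColor(cv2.imread(f"pics/{f}.png"),cv2.COLOR_BGR2GRAY)[r0:r1,c0:c1]
    v,u=np.nonzero(g<108); u,v=u+c0,v+r0; uv=((u.min()+u.max())/2,(v.min()+v.max())/2); out[cam]=uv
    print(cam,u.mean(),v.mean(),u.min(),u.max(),v.min(),v.max(),onface(cam,u.mean(),v.mean()),onface(cam,*uv))
print(proj("scene",M@[.031,.089,.166]+o),proj("top",M@[.031,.089,.166]+o))
# head corners projected for (.031,.089,.166)
t=np.array([np.cos(.698),0,np.sin(.698)]); c=np.array([.031,.089,.166])
for cam in("scene","top"):
    P=np.array([proj(cam,M@(c+a*.014*t+b*.005*np.array([0,1,0])+k*.012*n)+o) for a in(-1,1) for b in(-1,1) for k in(-1,1)]); print(cam,P.min(0),P.max(0))
E
```

```text
scene 224.32258064516128 195.1290322580645 222 227 192 198 [0.024  0.0905 0.1603] [0.024  0.0895 0.1603]
top 224.57142857142858 166.02857142857144 223 227 162 171 [0.0282 0.089  0.1638] [0.027  0.0875 0.1628]
[223.2001 193.1433] [224.6647 165.0348]
scene [218.9892 188.6037] [227.4479 197.6435]
top [222.2864 159.2221] [227.0339 170.8698]
```

>>> send_rows --commands '[{"translation": [-0.0056, 0.0003, -0.005], "turn": [0, 0, 0], "hand": 0.04}, {"translation": [0.0043, -0.0005, -0.0052], "turn": [0, 0, 0], "hand": 0.04}, {"translation": [0.0043, -0.0005, -0.0052], "turn": [0, 0, 0], "hand": 0.04}, {"translation": [0.0043, -0.0005, -0.0052], "turn": [0, 0, 0], "hand": 0.04}, {"translation": [0.0043, -0.0005, -0.0052], "turn": [0, 0, 0], "hand": 0.04}, {"translation": [0.0043, -0.0005, -0.0052], "turn": [0, 0, 0], "hand": 0.04}, {"translation": [0, 0, 0], "turn": [0, 0, 0], "hand": 0.04}]'

```text
time: 17.5
tool_pos: [0.6273, 0.0878, 0.164]
tool_rot: [0.057, 0.938, -0.021, 0.341]
ft_force: [-0.0, -0.4, -0.2]
grip_width: 0.04
grasp_force: 0.0
```

>>> send_rows --commands '[{"translation": [0, 0, 0], "turn": [0, 0, 0], "hand": 0.02}, {"translation": [0, 0, 0], "turn": [0, 0, 0], "hand": 0.004}, {"translation": [0, 0, 0], "turn": [0, 0, 0], "hand": 0.004}, {"translation": [0, 0, 0], "turn": [0, 0, 0], "hand": 0.004}, {"translation": [0, 0, 0], "turn": [0, 0, 0], "hand": 0.004}]' --newtons 40

```text
time: 18.12
tool_pos: [0.6273, 0.0881, 0.1652]
tool_rot: [0.057, 0.938, -0.021, 0.342]
ft_force: [-3.6, 1.1, 2.6]
grip_width: 0.0097
grasp_force: 41.7
```

>>> send_rows --commands '[{"translation": [0, 0, 0], "turn": [0.0638, -0.0079, -0.0766], "hand": 0.004}, {"translation": [0, 0, 0], "turn": [0.0638, -0.0079, -0.0766], "hand": 0.004}, {"translation": [0, 0, 0], "turn": [0.0638, -0.0079, -0.0766], "hand": 0.004}, {"translation": [0, 0, 0], "turn": [0.0638, -0.0079, -0.0766], "hand": 0.004}, {"translation": [0, 0, 0], "turn": [0.0638, -0.0079, -0.0766], "hand": 0.004}, {"translation": [0, 0, 0], "turn": [0.0638, -0.0079, -0.0766], "hand": 0.004}, {"translation": [0, 0, 0], "turn": [0, 0, 0], "hand": 0.004}]'

```text
time: 19.0
tool_pos: [0.6275, 0.0885, 0.1652]
tool_rot: [0.331, 0.879, 0.081, 0.333]
ft_force: [-2.0, 4.2, 2.3]
grip_width: 0.0093
grasp_force: 41.7
```

```bash
python3 - <<'E'
from h import *
s=env.sense(); print(s["ft_force"],s["ft_torque"],s["grasp_force"],s["qpos"], s["ft_torque"]@np.array([.6379,-.0787,-.7661]))
E
```

```text
[-2.04928507  4.17269314  2.30787344] [0.49709242 0.28032592 0.34270301] 41.677207946777344 [ 0.15279725  0.01603097  1.74096047 -0.26643086  0.72185105 -0.55684209] 0.032488827928918496
```

>>> send_rows --commands '[{"translation": [0, 0, 0], "turn": [0.0638, -0.0079, -0.0766], "hand": 0.004}, {"translation": [0, 0, 0], "turn": [0.0638, -0.0079, -0.0766], "hand": 0.004}, {"translation": [0, 0, 0], "turn": [0.0638, -0.0079, -0.0766], "hand": 0.004}, {"translation": [0, 0, 0], "turn": [0.0638, -0.0079, -0.0766], "hand": 0.004}, {"translation": [0, 0, 0], "turn": [0.0638, -0.0079, -0.0766], "hand": 0.004}, {"translation": [0, 0, 0], "turn": [0.0638, -0.0079, -0.0766], "hand": 0.004}, {"translation": [0, 0, 0], "turn": [0.0383, -0.0047, -0.046], "hand": 0.004}, {"translation": [0, 0, 0], "turn": [0, 0, 0], "hand": 0.004}, {"translation": [0, 0, 0], "turn": [0, 0, 0], "hand": 0.004}]' --newtons 60

```text
time: 20.12
tool_pos: [0.6277, 0.0887, 0.1656]
tool_rot: [0.596, 0.726, 0.184, 0.29]
ft_force: [-0.5, 5.9, 1.7]
grip_width: 0.0091
grasp_force: 71.2
```

```bash
cat > k.py <<'E'
from h import *
s=env.sense(); a=np.array([.6379,-.0787,-.7661])
R0=R.from_quat([.057,.938,-.021,.342])
print(s["ft_force"],s["grasp_force"], "torque",s["ft_torque"]@a,"turned",(R.from_quat(s["tool_rot"])*R0.inv()).as_rotvec()@a, s["qpos"][5])
E
python3 k.py
```

```text
[-0.47532266  5.89398996  1.68182195] 71.24751091003418 torque -1.353656087691579 turned 1.2548272926759458 0.09986846880966685
```

>>> send_rows --commands '[{"translation": [0, 0, 0], "turn": [-0.0638, 0.0079, 0.0766], "hand": 0.004}, {"translation": [0, 0, 0], "turn": [-0.0638, 0.0079, 0.0766], "hand": 0.004}, {"translation": [0, 0, 0], "turn": [-0.0638, 0.0079, 0.0766], "hand": 0.004}, {"translation": [0, 0, 0], "turn": [-0.0638, 0.0079, 0.0766], "hand": 0.004}, {"translation": [0, 0, 0], "turn": [-0.0638, 0.0079, 0.0766], "hand": 0.004}, {"translation": [0, 0, 0], "turn": [-0.0446, 0.0055, 0.0536], "hand": 0.004}, {"translation": [0, 0, 0], "turn": [0, 0, 0], "hand": 0.004}]'

```text
time: 21.0
tool_pos: [0.6275, 0.0885, 0.1653]
tool_rot: [0.37, 0.864, 0.096, 0.329]
ft_force: [-2.1, 4.4, 3.6]
grip_width: 0.0093
grasp_force: 62.2
```

```bash
python3 k.py
```

```text
[-2.10042761  4.39580908  3.62823562] 62.23532438278198 torque -0.10114674631254855 turned 0.6879226261159528 -0.46884734282463375
```

>>> send_rows --commands '[{"translation": [0, 0, 0], "turn": [0, 0, 0], "hand": 0.045}, {"translation": [0, 0, 0], "turn": [0, 0, 0], "hand": 0.045}, {"translation": [0, 0, 0], "turn": [0, 0, 0], "hand": 0.045}, {"translation": [0, 0, 0], "turn": [0, 0, 0], "hand": 0.045}, {"translation": [-0.0128, 0.0016, 0.0153], "turn": [0, 0, 0], "hand": 0.045}, {"translation": [-0.0128, 0.0016, 0.0153], "turn": [0, 0, 0], "hand": 0.045}, {"translation": [-0.0255, 0.0031, 0.0306], "turn": [0, 0, 0], "hand": 0.045}, {"translation": [-0.0255, 0.0031, 0.0306], "turn": [0, 0, 0], "hand": 0.045}, {"translation": [0, 0.05, 0.03], "turn": [0, 0, 0], "hand": 0.045}, {"translation": [0, 0.06, 0], "turn": [0, 0, 0], "hand": 0.045}, {"translation": [-0.02, 0.06, 0], "turn": [0, 0, 0], "hand": 0.045}, {"translation": [-0.02, 0.05, 0], "turn": [0, 0, 0], "hand": 0.045}]'

```text
time: 22.5
tool_pos: [0.5101, 0.3186, 0.2866]
tool_rot: [0.371, 0.863, 0.096, 0.329]
ft_force: [0.3, -0.3, -0.1]
grip_width: 0.045
grasp_force: 0.0
```

```bash
python3 - <<'E'
from h import *
im=env.get_image("scene")[:,:,::-1]; t=env.get_image("top")[:,:,::-1]
f=lambda a,r,c:cv2.resize(a[r:r+75,c:c+50],(400,600),interpolation=cv2.INTER_CUBIC)
cv2.imwrite("pics/m7.png",np.hstack([f(im,170,215),f(t,150,205)]))
E
```

```text
(no output)
```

View pics/m7.png

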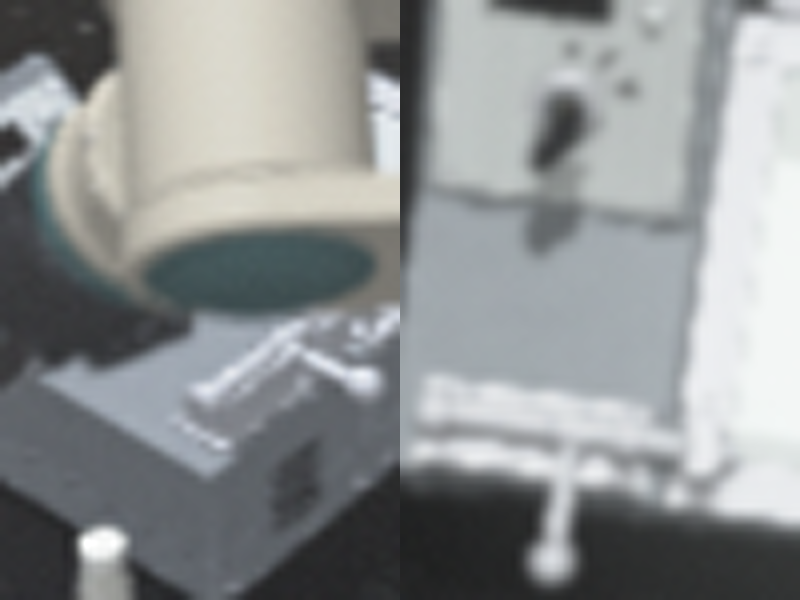

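The top view shows the key head turned to the one-bar run mark, the bolt handle down in the notch at (550,480) and the lid shut. The arm is clear of everything.

```bash
python3 -c "
from bench import env
print(env.sign_off())"
```

```text
the job is handed in; nothing more can be done
None
```

I shut the lid, slid the bolt across and dropped its handle level into the notch, then turned the key to its stop at start and released it at run; the job was handed in after about 22.6 s of the 58 s, with no verdict returned.

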